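# Start the reloaded label printer in the parts store

## Task

The label printer has just been given a new roll. Using only closed fingertips, push its open cover down until it is fully shut, then switch the power box on by pressing down the raised end of its rocker until it has tipped all the way over, then press the long bar key on the keypad fully down for a moment and let it go. Leave the other two keys and the things standing around alone.

Things in the scene. Friction and masses are not known exactly. Their poses are not given: they have to be found in the camera images.
- printer: Grey desktop label printer, an upright box 190 (x) by 150 (y) by 125 mm high that does not move; walls 8 mm, a paper roll inside. Origin: centre of its underside, on the bench. Its front faces its own -x; the cover is hinged along the far (+x) top edge, 92 mm from the centre, 125 mm up. Printer, power box and keypad stand side by side in any order.
- cover (a joint): Angle of the printer's cover about its hinge, rad: 0 = shut, larger = more open; starts 0.6 to 0.95 open. The cover is a flat lid 186 mm long, 150 mm wide, 9 mm thick whose free edge rises towards the printer's own front (-x). A stiff hinge (under 3 N at the point cover_press) keeps it wherever it is left; it stops hard at 0.
- cover_press (a point): Point on the cover's outer (upper) face, on its centre line, 100 mm from the hinge; with the cover shut it lies 134 mm above the bench, 8 mm to the front (-x) of the printer's centre.
- power_box: White power box 120 (x) by 85 (y) by 45 mm high, fixed to the bench, with a black rocker and a flat round socket on its top. Origin: centre of its underside. The rocker lies along the box's x, centred 18 mm to -x; the socket is at the +x end.
- rocker (a joint): Tilt of the rocker, rad: 0 = off (its -x end raised), 0.4 = on (tipped all the way over, -x end low). It stays where it is left; about 2 N on the raised end (more nearer the pivot) moves it; hard stop at 0.4.
- rocker_raised (a point): Point on the rocker's top face at the end that starts raised, 22 mm from the pivot. The rocker's top is 60 mm (along box x) by 30 mm. This point starts about 60 mm above the bench and ends about 51 mm above it when the rocker is fully on.
- keypad: Grey flat box 110 (x) by 215 (y) by 30 mm high, fixed to the bench. Origin: centre of its underside. Three white sprung keys stand in a row along its y, 70 mm apart, in any order, told apart by shape.
- bar_top (a point): Centre of the top of the long bar key, 26 by 52 mm (long side along the row); top 44 mm above the bench when up.
- bar_key (a joint): How far the bar key is pressed, m: 0 = up, 0.006 = fully down (5 N). It springs back.
- square_top (a point): Centre of the top of the square key, 26 by 26 mm, top 44 mm above the bench. Not to be pressed.
- square_key (a joint): How far the square key is pressed, m (0 to 0.006).
- round_top (a point): Centre of the top of the round key, 28 mm across, top 44 mm above the bench. Not to be pressed.
- round_key (a joint): How far the round key is pressed, m (0 to 0.006).
- carton: Loose flat red carton 120 x 85 x 32 mm, beyond the work. Bystander. Origin: centre of underside.
- tape: Loose cardboard-coloured tape roll lying flat, 76 mm across, 30 mm high, on the robot's side of the keypad. Bystander. Origin: centre of underside.
- glue: Loose small bottle standing upright, 34 mm across, 95 mm high, beyond the power box. Bystander. Origin: centre of underside.
- pulley: Loose dark steel belt pulley lying flat, 70 mm across, 36 mm high, beyond the work. Bystander. Origin: centre of underside.
Things that resemble listed ones, but are neither listed nor needed, are in the scene too. There is more than one size of the power_box; the job needs the middle-sized.

How it is judged:
By the outcome, as a careful person would: the job done as asked, in the order asked, and still so for the second after the job is handed in, with the robot touching nothing.
It also fails if it takes over 67 s, if anything falls off the work surface, if the arm or the gripper's body presses on something with over 40 N, if the wrist force passes 120 N, or if a joint passes its speed limit or range.

## Robot

A 6-joint arm with a two-finger parallel gripper is mounted at the origin on the work surface. World frame = base frame: x ahead of the robot, y to its left, z up, the work surface at z = 0. Lengths are in m, angles in rad, forces in N, time in s.
With the tool pointing down it reaches from about 0.275 to 0.825 m from the base axis. Payload 4.9 kg.
Tool frame: the origin (TCP) lies on the centre line of the jaws, within the pads' length; the fingertips stand 8 mm ahead of it and the grasp point (between the pads) lies 11 mm behind it; z points along the fingers, y is the line along which they close (so a half turn about z gives the same grasp; the last joint's range is limited). The gripper opens to 85 mm and grips with 20 to 120 N. Pads are 22 mm wide; open, the fingers measure 114 mm over their backs; the gripper's body (76 mm by 85 mm) begins 54 mm behind the grasp point. The pads swing forward as they close: fully open they stand 13 mm farther back than shut.
Start: joints at [-1.288, 0.326, -0.193, 1.052, 0, 1.437], TCP at [0.223, -0.503, 0.239] pointing down, gripper open.
Joint ranges: [-2.65, 2.65], [-0.97, 1.79], [-1.3, 1.35], [-1.93, 2.1], [-1.47, 1.37], [-3.14, 3.14]. Speed limits (rad/s): [2.57, 2.57, 3.14, 3.14, 3.14, 3.14].

## Interface

Orientations are given as a rotation vector (axis times angle).
In Python, from bench import status, get_image, job gives the robot as it stands.
- The arm moves only by the tool move_arm, never from a script. Its argument "plan" is a list of rows, each a list of 3 entries, a list of its own where there are three numbers: the shift along the tool's x, y, z in mm, then the turn, a rotation vector about the tool's x, y, z in rad, then the opening, from 0 (shut) to 1 (fully open). In form: [[[x, y, z], [ax, ay, az], gripper], ...]. A call has 1 to 20 rows; each row is the pose to reach, as a shift and turn from the pose commanded when the call began, along the tool's axes at that moment; what a row does not reach only later rows make up. A row lasts 1/12 s, in which the tool goes at most 41.7 mm and 7.16 degrees, less where a joint would pass 70% of its speed; a pose out of reach is approached as far as the arm can. A call with a gripper value outside its range is refused whole. The fingers move at their own pace and stop on an object; "squeeze" is the grip in N (left out, the last holds). Time passes only in rows, so rows that repeat a pose let the fingers close. It gives the time, the measured TCP pose, the force, the opening and the grip force at its end, in the units of the state.
- status.get_obs(): the state, without advancing time (a new reading comes with each control period).
- get_image(name): name is "side" or "top" or "wrist"; returns a dict with "image" (480x640x3 uint8, red, green, blue), "vertical_fov" (degrees; the focal length in pixels is half the picture's height over the tangent of half this angle, whatever the lens; pixels are square), "cx", "cy" (the principal point, pixels), "cam_to_world" (4x4, takes a point from camera to world coordinates). Camera axes: x right, y down, z forward; pixel columns grow to the right and rows downward; lengths in m; the calibration is good to about 2 mm. A picture is of the moment at which its call begins. There is no depth.
- job.job_done(): hands the job in; it is judged then, once.
The state is a dict: "time": time; "qpos": joint angles; "qvel": joint speeds; "joint_torque": joint torques, N m; "eef_pos": TCP position; "tool_rot": TCP orientation; "ft_force": force on the tool from outside, world axes, zero at the start; "moment": the same for the moment, N m; "width": finger opening in m; "grasp_force": force on a finger pad.
Only numpy, scipy, OpenCV 4.12 (cv2) and the standard library are available. Lean on these libraries where they do the work, as an engineer would, in place of code of your own. Each camera call takes 0.05 s, during which the arm holds its last target. There are 200 camera calls.

## Working session

There is one attempt and no reset: what is moved stays moved. The work goes in short steps, Python scripts to look and compute and a tool call to move; the robot and the scene stay as the last step left them, time stands still between calls to the robot, and variables do not carry over. Pictures are saved under pics/ and viewed, at most 10 in all, crops included, and the job is handed in when it is done.

Besides the shell and the picture viewer there is one more tool, called in YAML: its name, and indented under it one key for each argument. move_arm: Moves the arm, as the interface text tells. Its arguments: {"type":"object","properties":{"plan":{"type":"array"},"squeeze":{"type":"number"}},"required":["plan"]}

```bash
mkdir -p pics
cat > h.py <<'E'
import numpy as np, cv2
from bench import status, get_image, job
from scipy.spatial.transform import Rotation as R
def ray(d,u,v):
    f=240/np.tan(np.radians(d["vertical_fov"])/2); T=np.array(d["cam_to_world"])
    r=T[:3,:3]@np.array([(u-d["cx"])/f,(v-d["cy"])/f,1]); return T[:3,3],r
def onz(d,u,v,z):
    o,r=ray(d,u,v); return o+r*(z-o[2])/r[2]
def proj(d,p):
    f=240/np.tan(np.radians(d["vertical_fov"])/2); T=np.array(d["cam_to_world"])
    c=T[:3,:3].T@(np.array(p)-T[:3,3]); return d["cx"]+f*c[0]/c[2], d["cy"]+f*c[1]/c[2]
def save(d,n): cv2.imwrite("pics/"+n,d["image"][:,:,::-1])
E
python3 - <<'E'
from h import *
import pickle
for n in("top","side"):
    d=get_image(n); save(d,n+"0.png"); pickle.dump(d,open(n+"0.pkl","wb")); print(n,d["vertical_fov"],np.round(d["cam_to_world"],3).tolist())
o=status.get_obs(); print(o["time"],o["eef_pos"],o["tool_rot"],o["width"])
E
```

```text
top 55.446734041915384 [[-0.024, -0.991, 0.13, 0.372], [-1.0, 0.023, -0.009, -0.02], [0.006, -0.13, -0.992, 1.166], [0.0, 0.0, 0.0, 1.0]]
side 50.61360915107596 [[1.0, 0.004, 0.015, 0.472], [-0.01, -0.624, 0.781, -0.871], [0.012, -0.781, -0.624, 0.791], [0.0, 0.0, 0.0, 1.0]]
0.1 [ 0.22254032 -0.50240337  0.23855114] [-3.07206029e+00 -6.49663956e-01  1.77284065e-04] 0.08529433197815077
```

View pics/top0.png

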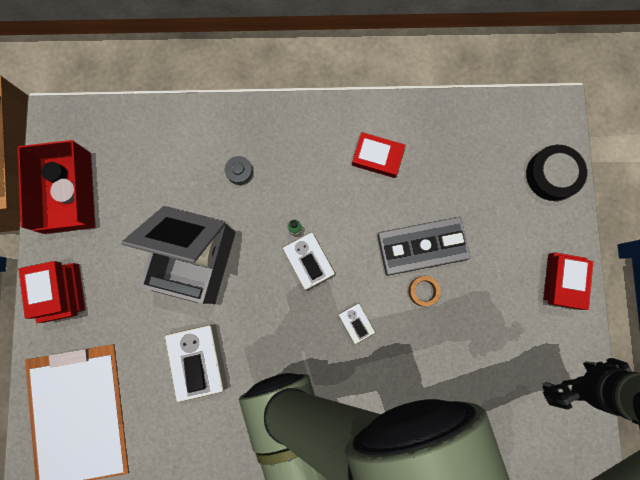

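View pics/side0.png

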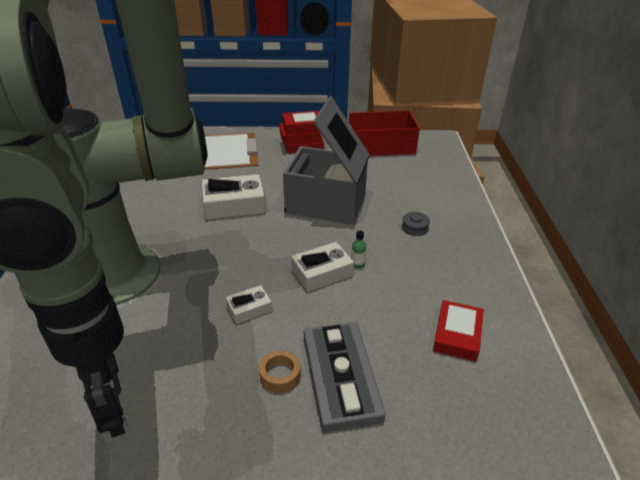

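Top view: printer at about (190,255) with its lid hinged at the far edge. The middle-sized box is at (309,262), with the rocker at (313,267) and the socket at (303,249). The keypad is at (424,246), with square (398,250), round (426,244) and bar (453,240). I'll enlarge these areas next.

Run:
```python
from h import *
import pickle
d=pickle.load(open("top0.pkl","rb"));im=d["image"][:,:,::-1]
a=cv2.resize(im[195:315,115:255],None,fx=5,fy=5,interpolation=cv2.INTER_CUBIC)
cv2.imwrite("pics/a.png",a)
b=cv2.resize(im[210:300,275:475],None,fx=4,fy=4,interpolation=cv2.INTER_CUBIC)
cv2.imwrite("pics/b.png",b)
g=im.min(2)
m=(g>150).astype(np.uint8)
c,_=cv2.findContours(m,cv2.RETR_EXTERNAL,2)
for k in c:
    if cv2.contourArea(k)>40:
        r=cv2.minAreaRect(k)
        if 280<r[0][0]<480 and 200<r[0][1]<300:
            z=.045 if r[0][0]<340 else .044
            p=[onz(d,u,v,z)[:2] for u,v in cv2.boxPoints(r)]
            print(np.round(r[0],1),np.round(onz(d,*r[0],z),4),np.round(p,3).tolist())
```

```text
[394.9 269.5] [ 0.457  -0.2097  0.044 ] [[0.452, -0.189], [0.466, -0.191], [0.462, -0.23], [0.448, -0.229]]
[397.8 249.7] [ 0.506  -0.2193  0.044 ] [[0.516, -0.206], [0.52, -0.229], [0.496, -0.233], [0.492, -0.209]]
[425.  244.5] [ 0.5175 -0.2874  0.044 ] [[0.529, -0.276], [0.528, -0.3], [0.506, -0.299], [0.507, -0.274]]
[452.7 239. ] [ 0.5298 -0.3571  0.044 ] [[0.537, -0.33], [0.546, -0.38], [0.522, -0.384], [0.514, -0.334]]
[308.2 260.4] [0.4846 0.0032 0.045 ] [[0.519, 0.067], [0.557, -0.008], [0.451, -0.061], [0.413, 0.014]]
```

View pics/a.png

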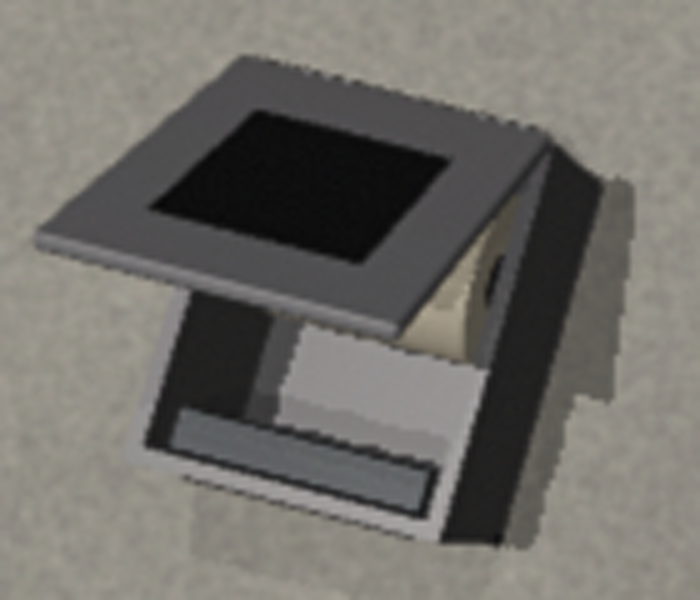

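View pics/b.png

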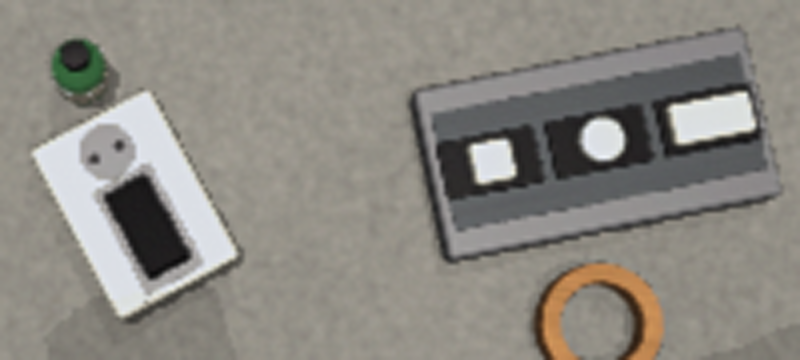

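Crop a: the lid's hinge corners are at full-image pixels (163,207) and (225,222), and its free corners at (122.6,242) and (194,261). The box front corners are at about (143,288) and (203,303). Crop b: the rocker's near (-x) end is at about (317,277), and the bar key is at (453,239).

Run:
```python
from h import *
import pickle
d=pickle.load(open("top0.pkl","rb"))
P=lambda u,v,z: onz(d,115+u/5,195+v/5,z)
FL=P(138,462,.125);FR=P(440,540,.125)
HL=P(240,58,.13);HR=P(552,135,.13)
print("FL,FR,HL,HR",np.round([FL,FR,HL,HR],3).tolist(),np.linalg.norm(FL-FR),np.linalg.norm(HL-HR),np.linalg.norm((FR-HR)[:2]),np.linalg.norm((FL-HL)[:2]))
ax=((HL-FL+HR-FR)/2)[:2];ax/=np.linalg.norm(ax);ay=np.array([-ax[1],ax[0]])
w=(HL-HR)[:2]+(FL-FR)[:2];print("yaw",np.degrees(np.arctan2(ax[1],ax[0])),"from y",np.degrees(np.arctan2(-w[0],w[1])))
# free edge height: intersect rays with hinge distance .186
H=(HL+HR)/2
for a in (.5,.6,.7,.8,.9,1.):
    z=.125+.186*np.sin(a)+.009*np.cos(a)
    l,r=P(45,228,z),P(395,322,z)
    print(a,np.linalg.norm(l-r), ((l+r)/2-H)[:2]@ax, -.186*np.cos(a), ((l+r)/2-H)[:2]@ay)
print("hinge mid",H,"centre",H[:2]-.095*ax)
# side view: recheck of bar and rocker by projection
s=pickle.load(open("side0.pkl","rb"))
print(proj(s,[.530,-.357,.044]),proj(s,[.449,-.0147,.06]),proj(s,[H[0],H[1],.13]))
o=status.get_obs();print(R.from_rotvec(o["tool_rot"]).as_matrix().round(3).tolist())
```

```text
FL,FR,HL,HR [[0.424, 0.378, 0.125], [0.385, 0.241, 0.125], [0.608, 0.334, 0.13], [0.569, 0.19, 0.13]] 0.14230601076642943 0.14932186554475244 0.19071085897563406 0.18997827932506706
yaw -14.421094128243878 from y -15.465401188193576
0.5 0.15213355897368222 -0.10196448522631828 -0.16323035651160933 0.02234647303164807
0.6 0.14965452638363108 -0.10258334526041808 -0.15351242437320017 0.01664648559164887
0.7 0.14735659681457197 -0.10315699514996533 -0.14226064683491485 0.01136290451481905
0.8 0.1452627304191647 -0.10367970317488705 -0.12958744793857277 0.0065485215967585235
0.9 0.1433938484182918 -0.10414624660938251 -0.11561945409834358 0.002251440560161159
1.0 0.14176862406313576 -0.10455196390567305 -0.100496228891474 -0.001485403581681505
hinge mid [0.58879219 0.26215235 0.13      ] centre [0.4967855  0.28581177]
(np.float64(350.00807650493607), np.float64(395.64457409828253)) (np.float64(306.2982448268569), np.float64(258.46410852105714)) (np.float64(362.6457241132423), np.float64(167.58297360287082))
[[0.914, 0.405, -0.0], [0.405, -0.914, 0.002], [0.0, -0.002, -1.0]]
```

move_arm:
  plan:
    - [[0,0,-40],[0,0,0],0]
    - [[20,-20,-70],[0,0,-0.1],0]
    - [[50,-50,-80],[0,0,-0.2],0]
    - [[75,-78,-90],[0,0,-0.3],0]
    - [[100,-104,-100],[0,0,-0.4],0]
    - [[125,-130,-110],[0,0,-0.5],0]
    - [[155,-160,-110],[0,0,-0.6],0]
    - [[185,-190,-110],[0,0,-0.7],0]
    - [[215,-220,-110],[0,0,-0.8],0]
    - [[245,-252,-110],[0,0,-0.89],0]
    - [[275,-282,-110],[0,0,-0.89],0]
    - [[305,-315,-110],[0,0,-0.89],0]
    - [[335,-345,-110],[0,0,-0.89],0]
    - [[365,-378,-110],[0,0,-0.89],0]
    - [[395,-410,-110],[0,0,-0.89],0]
    - [[425,-440,-110],[0,0,-0.89],0]
    - [[455,-470,-110],[0,0,-0.89],0]
    - [[485,-503,-110],[0,0,-0.89],0]
    - [[510,-530,-110],[0,0,-0.89],0]
    - [[535,-555,-110],[0,0,-0.89],0]

```text
time: 1.77
eef_pos: [0.4845, 0.2166, 0.349]
tool_rot: [-2.494, -1.911, 0.001]
ft_force: [0.8, -0.7, 0.3]
width: 0.0
grasp_force: 0.0
```

Run:
```python
from h import *
d=get_image("side");im=d["image"][60:260,220:460,::-1]
cv2.imwrite("pics/c.png",cv2.resize(im,None,fx=3,fy=3,interpolation=cv2.INTER_CUBIC))
o=status.get_obs();M=R.from_rotvec(o["tool_rot"]).as_matrix();p=o["eef_pos"]
print(p,M.round(3).tolist(),o["width"],o["ft_force"],o["qpos"])
ax=np.array([.966,-.259])
for dd,z in((.08,.35),(.08,.24),(.09,.22),(.10,.19),(.11,.16),(.11,.142)):
    t=np.r_[np.array([.586,.262])-dd*ax,z]; print(dd,z,((M.T@(t-p))*1000).round(1))
```

```text
[0.48661757 0.2226742  0.34783094] [[0.255, 0.967, -0.0], [0.967, -0.255, 0.005], [0.005, -0.001, -1.0]] 2.6175112219131725e-05 [2.58555193 4.56669525 0.99249246] [ 0.28846437  0.24960991 -0.02164745  1.29815897  0.00487338  2.11758905]
0.08 0.35 [63.7  6.  -1.9]
0.08 0.24 [ 63.2   6.2 108.1]
0.09 0.22 [ 63.1  -3.8 128.1]
0.1 0.19 [ 63.  -13.8 158.2]
0.11 0.16 [ 62.9 -23.7 188.2]
0.11 0.142 [ 62.8 -23.7 206.2]
```

View pics/c.png

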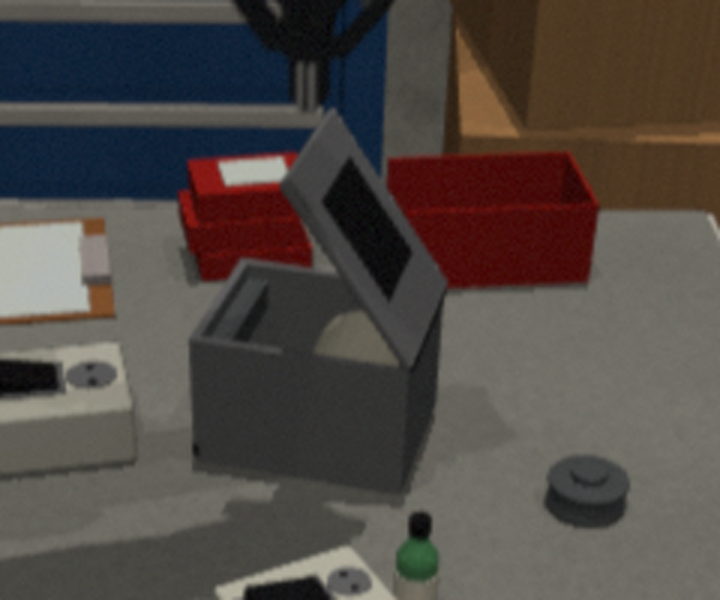

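The lid stands at about 0.95 rad, with its near free corner at crop (285,185) and its far one at (335,110). The closed tips are above it at (307,105). I'll turn the gripper a quarter turn so its wide side lies along the lid, away from the raised edge.

move_arm:
  plan:
    - [[10,2,0],[0,0,-0.12],0]
    - [[20,4,0],[0,0,-0.24],0]
    - [[30,6,0],[0,0,-0.36],0]
    - [[40,6,0],[0,0,-0.48],0]
    - [[50,6,0],[0,0,-0.6],0]
    - [[60,6,0],[0,0,-0.72],0]
    - [[63,6,0],[0,0,-0.84],0]
    - [[63,6,0],[0,0,-0.96],0]
    - [[63,6,0],[0,0,-1.08],0]
    - [[63,6,0],[0,0,-1.2],0]
    - [[63,6,0],[0,0,-1.32],0]
    - [[63,6,0],[0,0,-1.44],0]
    - [[63,6,0],[0,0,-1.57],0]
    - [[63,6,0],[0,0,-1.57],0]
    - [[63,6,0],[0,0,-1.57],0]
    - [[63,6,0],[0,0,-1.57],0]

```text
time: 3.15
eef_pos: [0.5068, 0.2735, 0.349]
tool_rot: [-0.419, -3.113, 0.0]
ft_force: [-0.2, -0.5, 0.7]
width: -0.0002
grasp_force: 0.0
```

```bash
cat > t.py <<'E'
import sys
from h import *
o=status.get_obs();M=R.from_rotvec(o["tool_rot"]).as_matrix();p=np.array(o["eef_pos"])
print(o["time"],p.round(4),M.round(3).tolist(),np.round(o["ft_force"],1),np.round(o["qpos"],2))
for a in sys.argv[1:]:
    t=np.array(eval(a)); print(a,((M.T@(t-p))*1000).round(1))
E
python3 - <<'E' > /tmp/x
ax=(.966,-.259)
print(*["[%.4f,%.4f,%.3f]"%(.586-d*ax[0],.262-d*ax[1],z) for d,z in((.08,.35),(.08,.24),(.09,.22),(.10,.19),(.11,.16),(.11,.142))])
E
python3 t.py $(cat /tmp/x)
```

```text
3.15 [0.5068 0.2735 0.349 ] [[-0.964, 0.264, -0.0], [0.264, 0.964, -0.0], [0.0, -0.0, -1.0]] [-0.2 -0.5  0.7] [ 0.37  0.33  0.1   1.33 -0.    0.63]
[0.5087,0.2827,0.350] [ 0.6  9.4 -1. ]
[0.5087,0.2827,0.240] [  0.5   9.4 109. ]
[0.4991,0.2853,0.220] [ 10.5   9.4 129. ]
[0.4894,0.2879,0.190] [ 20.5   9.3 159. ]
[0.4797,0.2905,0.160] [ 30.5   9.3 189. ]
[0.4797,0.2905,0.142] [ 30.5   9.3 207. ]
```

move_arm:
  plan:
    - [[0,9,30],[0,0,0],0]
    - [[0,9,55],[0,0,0],0]
    - [[0,9,67],[0,0,0],0]
    - [[1,9,77],[0,0,0],0]
    - [[3,9,87],[0,0,0],0]
    - [[5,9,97],[0,0,0],0]
    - [[7,9,107],[0,0,0],0]
    - [[10,9,118],[0,0,0],0]
    - [[14,9,129],[0,0,0],0]
    - [[18,9,140],[0,0,0],0]
    - [[22,9,150],[0,0,0],0]
    - [[26,9,160],[0,0,0],0]
    - [[29,9,170],[0,0,0],0]
    - [[31,9,180],[0,0,0],0]
    - [[33,9,188],[0,0,0],0]
    - [[35,9,194],[0,0,0],0]
    - [[35,9,199],[0,0,0],0]
    - [[35,9,199],[0,0,0],0]

```text
time: 4.65
eef_pos: [0.4748, 0.2911, 0.1491]
tool_rot: [-0.415, -3.113, 0.002]
ft_force: [0.5, -0.5, 0.6]
width: 0.0001
grasp_force: 0.0
```

```bash
python3 t.py "[.475,.2918,.142]"; python3 -c "
from h import *
d=get_image('side');cv2.imwrite('pics/d.png',cv2.resize(d['image'][60:260,220:460,::-1],None,fx=3,fy=3,interpolation=2))"
```

```text
4.65 [0.4748 0.2911 0.1491] [[-0.965, 0.262, -0.002], [0.262, 0.965, -0.001], [0.001, -0.001, -1.0]] [ 0.5 -0.5  0.6] [ 0.42  0.42 -0.3   0.85 -0.    0.68]
[.475,.2918,.142] [0.  0.7 7.1]
```

View pics/d.png

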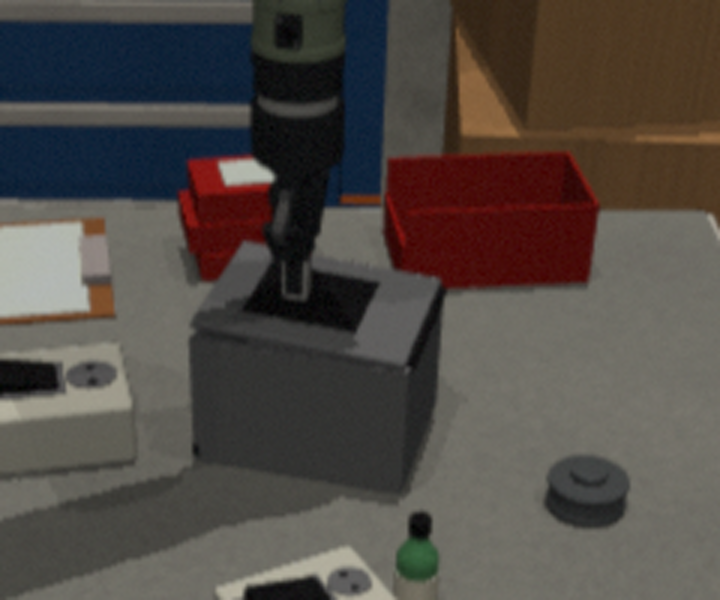

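The lid is nearly shut, with the tip on it at crop (297,297). I'll press on down to the stop.

move_arm:
  plan:
    - [[0,0,3],[0,0,0],0]
    - [[0,0,5],[0,0,0],0]
    - [[0,0,7],[0,0,0],0]
    - [[0,0,8],[0,0,0],0]
    - [[0,0,9],[0,0,0],0]
    - [[0,0,9],[0,0,0],0]
    - [[0,0,9],[0,0,0],0]

```text
time: 5.28
eef_pos: [0.4756, 0.2915, 0.142]
tool_rot: [0.415, 3.113, 0.001]
ft_force: [-1.1, -0.1, 5.5]
width: -0.0
grasp_force: 2.5
```

move_arm:
  plan:
    - [[0,0,1],[0,0,0],0]
    - [[0,0,2],[0,0,0],0]
    - [[0,0,3],[0,0,0],0]
    - [[0,0,3],[0,0,0],0]
    - [[0,0,3],[0,0,0],0]

```text
time: 5.7
eef_pos: [0.4757, 0.2916, 0.1417]
tool_rot: [0.414, 3.112, 0.002]
ft_force: [-7.2, -2.7, 25.2]
width: 0.0001
grasp_force: 12.3
```

move_arm:
  plan:
    - [[0,0,-15],[0,0,0],0]
    - [[0,0,-45],[0,0,0],0]
    - [[0,0,-75],[0,0,0],0]
    - [[-3,-15,-80],[0,0,-0.08],0]
    - [[-8,-40,-80],[0,0,-0.16],0]
    - [[-13,-68,-80],[0,0,-0.24],0]
    - [[-18,-96,-80],[0,0,-0.32],0]
    - [[-23,-124,-80],[0,0,-0.4],0]
    - [[-28,-152,-80],[0,0,-0.48],0]
    - [[-33,-180,-80],[0,0,-0.56],0]
    - [[-38,-208,-80],[0,0,-0.64],0]
    - [[-43,-236,-80],[0,0,-0.72],0]
    - [[-48,-264,-80],[0,0,-0.72],0]
    - [[-51,-290,-60],[0,0,-0.72],0]
    - [[-52,-304,-30],[0,0,-0.72],0]
    - [[-52,-304,-5],[0,0,-0.72],0]
    - [[-52,-304,20],[0,0,-0.72],0]
    - [[-52,-304,40],[0,0,-0.72],0]
    - [[-52,-304,40],[0,0,-0.72],0]
    - [[-52,-304,40],[0,0,-0.72],0]

```text
time: 7.37
eef_pos: [0.4452, -0.0155, 0.0979]
tool_rot: [0.708, -3.058, -0.001]
ft_force: [-0.3, 0.6, 0.2]
width: 0.0
grasp_force: 0.0
```

```bash
python3 t.py "[.4466,-.016,.062]"; python3 -c "
from h import *
d=get_image('side');cv2.imwrite('pics/e.png',cv2.resize(d['image'][120:320,220:460,::-1],None,fx=3,fy=3,interpolation=2))"
```

```text
7.3667 [ 0.4452 -0.0155  0.0979] [[-0.898, -0.44, -0.002], [-0.44, 0.898, 0.0], [0.002, 0.001, -1.0]] [-0.3  0.6  0.2] [-0.2   0.3  -0.65  0.63 -0.   -0.66]
[.4466,-.016,.062] [-1.1 -1.1 35.9]
```

View pics/e.png

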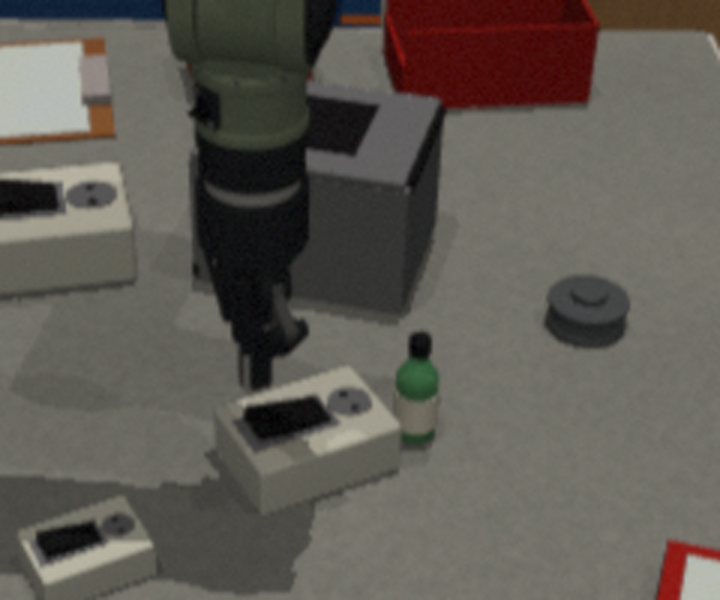

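The cover looks flat shut. The tips are at crop (256,385), right above the rocker's raised end at (258,430).

move_arm:
  plan:
    - [[-1,-1,12],[0,0,0],0]
    - [[-1,-1,24],[0,0,0],0]
    - [[-1,-1,28],[0,0,0],0]
    - [[-1,-1,31],[0,0,0],0]
    - [[-1,-1,34],[0,0,0],0]
    - [[-1,-1,36],[0,0,0],0]
    - [[-1,-1,38],[0,0,0],0]
    - [[-1,-1,38],[0,0,0],0]
    - [[-1,-1,38],[0,0,0],0]

```text
time: 8.17
eef_pos: [0.4468, -0.0167, 0.0607]
tool_rot: [0.708, -3.059, 0.002]
ft_force: [-3.0, -2.9, 4.1]
width: -0.0001
grasp_force: 2.7
```

move_arm:
  plan:
    - [[0,0,1],[0,0,0],0]
    - [[0,0,2],[0,0,0],0]
    - [[0,0,3],[0,0,0],0]
    - [[0,0,3],[0,0,0],0]
    - [[0,0,3],[0,0,0],0]

```text
time: 8.58
eef_pos: [0.4469, -0.0168, 0.06]
tool_rot: [0.708, -3.06, 0.004]
ft_force: [-11.7, -2.2, 34.0]
width: 0.0003
grasp_force: 17.8
```

move_arm:
  plan:
    - [[0,0,-12],[0,0,0],0]
    - [[0,0,-40],[0,0,0],0]
    - [[0,0,-70],[0,0,0],0]
    - [[4,-20,-75],[0,0,0.05],0]
    - [[10,-47,-75],[0,0,0.1],0]
    - [[17,-75,-75],[0,0,0.15],0]
    - [[23,-103,-75],[0,0,0.2],0]
    - [[29,-131,-75],[0,0,0.24],0]
    - [[35,-159,-75],[0,0,0.28],0]
    - [[41,-187,-75],[0,0,0.28],0]
    - [[47,-215,-75],[0,0,0.28],0]
    - [[53,-243,-75],[0,0,0.28],0]
    - [[60,-271,-75],[0,0,0.28],0]
    - [[66,-299,-75],[0,0,0.28],0]
    - [[71,-325,-75],[0,0,0.28],0]
    - [[75,-342,-70],[0,0,0.28],0]
    - [[75,-342,-50],[0,0,0.28],0]
    - [[75,-342,-30],[0,0,0.28],0]
    - [[75,-342,-30],[0,0,0.28],0]
    - [[75,-342,-30],[0,0,0.28],0]

```text
time: 10.25
eef_pos: [0.5297, -0.3555, 0.0865]
tool_rot: [0.275, -3.128, -0.003]
ft_force: [0.4, 0.0, 0.3]
width: -0.0001
grasp_force: 0.0
```

```bash
python3 t.py "[.530,-.357,.052]"; python3 -c "
from h import *
d=get_image('side');cv2.imwrite('pics/f.png',cv2.resize(d['image'][220:440,200:440,::-1],None,fx=2.7,fy=2.7,interpolation=2))"
```

```text
10.25 [ 0.5297 -0.3555  0.0865] [[-0.985, -0.174, -0.002], [-0.174, 0.985, 0.002], [0.001, 0.002, -1.0]] [0.4 0.  0.3] [-0.71  0.62 -0.14  0.82  0.   -0.88]
[.530,-.357,.052] [-0.  -1.6 34.5]
```

View pics/f.png

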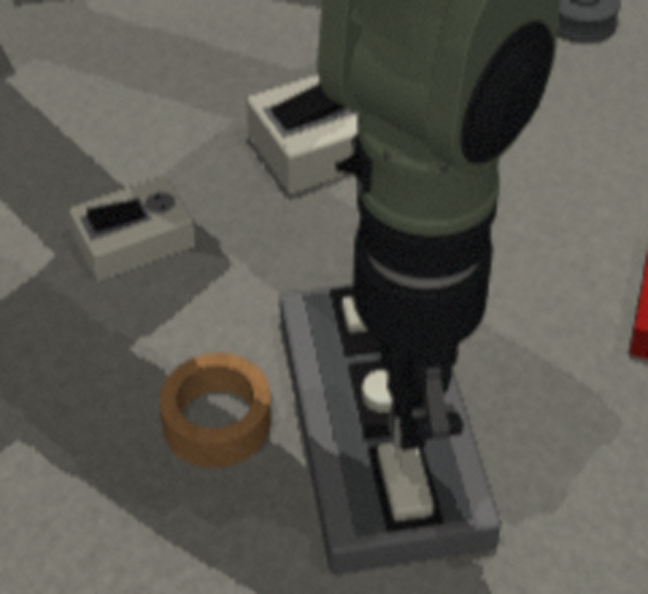

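The tips at crop (405,440) hang right above the bar key at (407,485), given their height. I'll press the key and check the force while it is down.

move_arm:
  plan:
    - [[0,-1,15],[0,0,0],0]
    - [[0,-1,28],[0,0,0],0]
    - [[0,-1,34],[0,0,0],0]
    - [[0,-1,37],[0,0,0],0]
    - [[0,-1,40],[0,0,0],0]
    - [[0,-1,42],[0,0,0],0]
    - [[0,-1,43],[0,0,0],0]
    - [[0,-1,43],[0,0,0],0]
    - [[0,-1,43],[0,0,0],0]
    - [[0,-1,43],[0,0,0],0]

```text
time: 11.13
eef_pos: [0.531, -0.3571, 0.046]
tool_rot: [-0.275, 3.129, -0.001]
ft_force: [-2.9, 2.8, 7.9]
width: 0.0002
grasp_force: 4.2
```

Force is 7.9 N at 0.046 m, which is about the bottom. I'll press slightly more to be sure, hold, then release.

move_arm:
  plan:
    - [[0,0,1],[0,0,0],0]
    - [[0,0,2],[0,0,0],0]
    - [[0,0,2],[0,0,0],0]
    - [[0,0,2],[0,0,0],0]
    - [[0,0,2],[0,0,0],0]

```text
time: 11.55
eef_pos: [0.531, -0.3572, 0.0458]
tool_rot: [-0.275, 3.128, -0.002]
ft_force: [-6.0, 6.3, 19.3]
width: 0.0
grasp_force: 9.9
```

move_arm:
  plan:
    - [[0,0,-5],[0,0,0],0]
    - [[0,0,-15],[0,0,0],0]
    - [[0,0,-40],[0,0,0],0]
    - [[0,0,-80],[0,0,0],0]
    - [[0,0,-120],[0,0,0],0]
    - [[0,-40,-160],[0,0,0],0]
    - [[0,-80,-180],[0,0,0],0]
    - [[0,-120,-190],[0,0,0],0]
    - [[20,-150,-190],[0,0,0],0]
    - [[40,-180,-190],[0,0,0],0]
    - [[60,-200,-190],[0,0,0],0]
    - [[60,-200,-190],[0,0,0],0]
    - [[60,-200,-190],[0,0,0],0]

```text
time: 12.63
eef_pos: [0.5048, -0.5666, 0.2321]
tool_rot: [-0.269, 3.13, -0.0]
ft_force: [0.7, 0.8, 0.2]
width: 0.0
grasp_force: 0.0
```

```bash
python3 -c "
from h import *
d=get_image('side');cv2.imwrite('pics/g.png',cv2.resize(d['image'][100:440,200:500,::-1],None,fx=1.76,fy=1.76,interpolation=2))"
```

```text
(no output)
```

View pics/g.png

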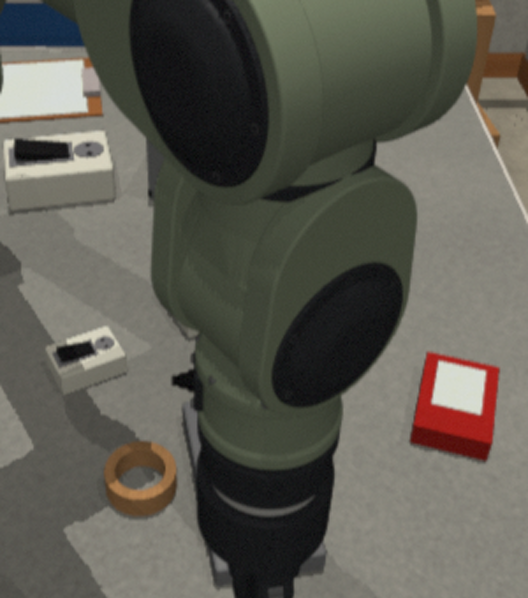

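The arm hides the work from the side camera, while the tape and carton are visible and undisturbed. I'll use the last picture for the top view.

```bash
python3 -c "
from h import *
d=get_image('top');cv2.imwrite('pics/i.png',cv2.resize(d['image'][120:340,110:480,::-1],None,fx=2.15,fy=2.15,interpolation=2))"
```

```text
(no output)
```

View pics/i.png

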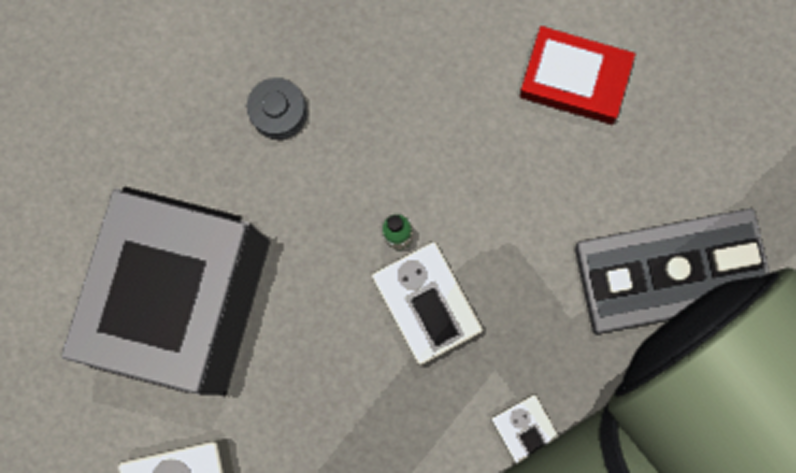

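The cover is shut flat (crop quad around (155,290)), the rocker at (436,317) has shifted as expected for "on", all the keys are up, and the bystanders are undisturbed.

```bash
python3 -c "
from bench import job; print(job.job_done())"
```

```text
the job is handed in; nothing more can be done
None
```

I shut the cover and tipped the rocker on, each pressed to a firm stop, then pressed the bar key fully down and released it, and handed the job in at about 13 s; in the last top view the cover is shut, the keys are up and the bystanders are undisturbed.

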